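Pop the fuse hatch and reset the trip

TASK

Open the fuse box, the one whose hatch carries a round rubber pad, by pressing that pad down once with the fingertips until its touch latch lets go; take the hand away and see that the hatch swings wide open and stays open by itself for a good second. Then press the round reset button inside fully down and let it come back up, leaving the hatch open. Pick nothing up, do not touch the battery box (hatch with three bars), and leave the loose things between and in front of the boxes as they lie.

Things in the scene. Friction and masses are not known exactly. Their poses are not given: they have to be found in the camera images.
- fuse_box: The fuse box, screwed to the bench: dark steel base 130 (x) x 116 (y) x 40 mm, foot flanges to y = +-77 mm, on it a compartment (rim at 62 mm, floor at 40 mm) under a grey hatch. Origin: centre of the underside; z up; the -x side is the free (latch) edge of the hatch, the +x side its hinge. Turned up to 0.35 rad.
- fuse_press (a point): Centre of the top of the round black rubber pad (32 mm diameter, 4 mm high) on the fuse hatch, 26 mm in from the free edge, 78 mm above the bench while shut. It moves with the hatch. Pressed straight down it gives up to 5.5 mm against about 2 N and then meets a stop; the latch lets go after about 2.5 mm.
- fuse_hatch (a joint): Fuse hatch: grey plate, 116 mm from hinge to free edge, 108 mm wide, skirt 13 mm deep; hinge along the box's y at x = +54 mm, z = 69 mm. Rad: 0 shut and latched, -0.06 pressed in, 2.3 fully open (leaning back past upright, tip 155 mm up). Once tripped and the finger is gone, a damped spring swings it to 2.3 in 1 to 2 s and keeps it there; rising 150 mm clears its path. It does not latch again.
- telltale (a joint): Small steel tell-tale pin at the back of the fuse box, pushed in by the hatch as it swings open and then staying in: 0 m until the hatch has opened, about 0.005 m afterwards. Not to be handled.
- reset (a joint): Round reset button inside the fuse box, travel in m: 0 up, 0.006 fully down (about 4 N, spring return).
- reset_top (a point): Centre of the top of the reset button, 22 mm diameter, 62 mm above the bench and 6 mm behind (+x) the box's centre, in the middle of an open compartment 98 x 90 mm; the latch's steel hook stands 26 mm or more in front of it.
- battery_box: The battery box, same make and size as the fuse box and the same latch, but its hatch has three straight rubber bars across (80 mm long, 4 mm high) in place of the round pad. Origin: centre of the underside, axes as the fuse box. Not to be touched. The two boxes swap places.
- battery_hatch (a joint): Hatch of the battery box, rad: 0 shut, negative pressed in, up to 2.3 open. Must stay shut.
- tape_measure: Yellow tape measure, 37 x 81 x 67 mm tall, standing loose between the boxes. Origin: centre of the underside. Leave alone.
- padlock: Padlock lying flat, 66 x 45 x 17 mm, loose. Origin: centre of the underside. Leave alone.
- bolt: M16 steel bolt standing upright on its head, 28 mm across, 68 mm tall, loose. Origin: centre of the underside. Leave alone.
- nut: M16 steel nut, 28 x 24 x 13 mm, loose. Origin: centre of the underside. Leave alone.

How it is judged (in metres and radians):
On the way, in this order (a step that is already met when the one before it is completed fails the run):
1. the fuse hatch is pressed in by the fingers (value of joint fuse_hatch below -0.02 rad and contact force between the fingers and fuse_box above 0.5 N), for 0.02 s.
2. the fuse hatch stands open past 2.0 rad for one second with the arm touching nothing of the box (value of joint fuse_hatch above 2 rad and contact force between each of the arm, the fingers and fuse_box below 0.1 N), for 1 s.
3. the reset button is pressed at least 4.5 of its 6 mm, the hatch still open (value of joint reset above 0.0045 m and value of joint fuse_hatch above 2 rad), for 0.05 s.
At the end, for the whole second after the job is handed in: The fuse hatch stands open past 2.0 rad, the reset button is back up (within 1.5 mm), the battery hatch is shut (within 0.03 rad) (value of joint fuse_hatch above 2 rad and value of joint reset below 0.0015 m and value of joint battery_hatch between -0.02 and 0.03 rad); the robot touches nothing.
It fails at once if the fuse hatch is pushed shut again after it has popped open (value of joint telltale above 0.004 m and value of joint fuse_hatch below 0.6 rad).
It fails at once if the battery box is touched or its hatch opens (value of joint battery_hatch above 0.1 rad or contact force between any of the fingers, the arm and battery_box above 1 N).
It fails at once if a loose thing is moved more than 25 mm, lifted or carried (distance of any of tape_measure, padlock, bolt, nut from where it was at the start of the episode above 0.025 m).
It also fails if it takes over 42 s, if anything falls off the work surface, if the arm or the gripper's body presses on something with over 40 N, if the wrist force passes 120 N, or if a joint passes its speed limit or range.

ROBOT

A 6-joint arm with a two-finger parallel gripper is mounted at the origin on the work surface; the furniture and walls round the work are solid. World frame = base frame: x ahead of the robot, y to its left, z up, the work surface at z = 0. Lengths are in mm, angles in degrees, forces in N, time in s.
With the tool pointing down it reaches from about 350 to 775 mm from the base axis. Payload 5.5 kg.
Tool frame: the origin (TCP) lies between the finger pads; the fingertips stand env.nose_length ahead of it and the grasp point (between the pads) lies 6 mm ahead of it (env.nose_length is the distance from the TCP to the fingertips, in mm); z points along the fingers, y is the line along which they close (so a half turn about z gives the same grasp; the last joint's range is limited). The gripper opens to 85 mm and grips with 20 to 120 N. Pads are 22 mm wide; open, the fingers measure 114 mm over their backs; the gripper's body (76 mm by 85 mm) begins 54 mm behind the grasp point. The pads swing forward as they close: fully open they stand 13 mm farther back than shut.
Start: joints at [-79.217, 17.945, 2.641, 74.691, 0, 82.002], TCP at [185.124, -544.425, 256.323] pointing down, gripper open.
Joint ranges: [-158.12, 158.12], [-49.38, 96.58], [-58.88, 72.47], [-126.05, 133.96], [-84.25, 85.87], [-180, 180]. Speed limits (degrees/s): [147.25, 147.25, 180, 180, 180, 180].

INTERFACE

Orientations are given as a 3x3 rotation matrix whose columns are the frame's x, y, z axes.
In Python, from station import env gives the robot as it stands.
- The arm moves only by the tool drive_tool, never from a script. Its argument "series" is a list of rows, each an object of numbers: "dx", "dy", "dz": the shift along the tool's x, y, z in mm; "yaw": the turn about the tool's z in rad; "hand": the finger opening in mm, from 0 to 85.4. A call has exactly 5 rows; each row is the pose to reach, as a shift and turn from the pose commanded when the call began, along the tool's axes at that moment; what a row does not reach only later rows make up. A row lasts 1/10 s, in which the tool goes at most 50 mm and 8.59 degrees, less where a joint would pass 70% of its speed; a pose out of reach is approached as far as the arm can. A call with a gripper value outside its range is refused whole. The fingers move at their own pace and stop on an object; the grip force is fixed at half the most. Time passes only in rows, so rows that repeat a pose let the fingers close, or fill a call up. It gives the time, the measured TCP pose, the force, the opening and the grip force at its end, in the units of the state.
- env.read_state(): the state, without advancing time (a new reading comes with each control period).
- env.get_image(name): name is "scene" or "top" or "wrist"; returns a dict with "image" (400x640x3 uint8, red, green, blue), "depth" (400x640 float32, mm along the optical axis (not along the pixel's ray), 0 where there is no reading), "fx", "fy", "cx", "cy" (pixels), "k1" (the pictures are not rectified: a ray, as slopes to the right and down, at radius r is drawn at 1 + k1 r^2 times it, then the intrinsics apply), "origin" and "orientation" of the camera in the world; the wrist camera has in their place "T_tool_cam" (4x4, takes a point from camera to tool coordinates, whose origin is the TCP and whose axes are the flange's). Camera axes: x right, y down, z forward; pixel columns grow to the right and rows downward; lengths in mm; the calibration is good to about 2 mm. A picture is of the moment at which its call begins: read the wrist's pose just before it.
- env.hand_in(): hands the job in; it is judged then, once.
The state is a dict: "clock": time; "joint_pos": joint angles; "joint_vel": joint speeds; "tau": joint torques, N m; "position": TCP position; "orientation": TCP orientation; "contact_force": force on the tool from outside, world axes, zero at the start; "torque": the same for the moment, N m; "grip_width": opening from 0.0 (shut) to 1.0 (fully open); "finger_force": force on a finger pad.
Only numpy, scipy, OpenCV 4.12 (cv2) and the standard library are available. Lean on these libraries where they do the work, as an engineer would, in place of code of your own. Each camera call takes 0.05 s, during which the arm holds its last target. There are 200 camera calls.

## Working session

There is one attempt and no reset: what is moved stays moved. The work goes in short steps, Python scripts to look and compute and a tool call to move; the robot and the scene stay as the last step left them, time stands still between calls to the robot, and variables do not carry over. Pictures are saved under pics/ and viewed, at most 10 in all, crops included, and the job is handed in when it is done.

Besides the shell and the picture viewer there is one more tool, called by a JSON object that holds its "op" and its "data". drive_tool: Moves the arm, as the interface text tells. Its arguments: {"type":"object","properties":{"series":{"type":"array"}},"required":["series"]}

```bash
mkdir -p pics; cat > h.py <<'E'
from station import env
import numpy as np, cv2
def rays(im,uv):
    uv=np.asarray(uv,float).reshape(-1,2)
    d=np.c_[(uv[:,0]-im['cx'])/im['fx'],(uv[:,1]-im['cy'])/im['fy']]
    s=d.copy()
    for _ in range(20): s=d/(1+im['k1']*(s**2).sum(1,keepdims=True))
    return np.c_[s,np.ones(len(s))]
def plane(im,uv,z):
    r=rays(im,uv)@np.array(im['orientation']).T; o=np.array(im['origin'])
    return o+r*((z-o[2])/r[:,2])[:,None]
def bydepth(im,uv):
    uv=np.asarray(uv).reshape(-1,2); d=im['depth'][uv[:,1].astype(int),uv[:,0].astype(int)]
    return np.array(im['origin'])+(rays(im,uv)*d[:,None])@np.array(im['orientation']).T
def save(im,n): cv2.imwrite('pics/'+n,im['image'][:,:,::-1])
E
python3 - <<'E'
from h import *
s=env.read_state(); print(s['clock'],s['position'],np.round(s['orientation'],3).tolist(),env.nose_length,s['contact_force'])
t=env.get_image('top'); save(t,'top.png'); print(t['origin'],np.round(t['orientation'],3).tolist(),t['fx'],t['k1'])
np.save('top.npy',t,allow_pickle=True)
c=env.get_image('scene'); save(c,'scene.png'); np.save('scene.npy',c,allow_pickle=True)
E
```

```text
0.0 [ 185.0288296  -543.90644381  255.41693542] [[0.947, 0.322, -0.0], [0.322, -0.947, 0.002], [0.0, -0.002, -1.0]] 25.0 [-0.43529548  0.11456035  0.36809521]
[346.3613877   80.33131795 992.28450124] [[-0.014, -0.989, 0.149], [-1.0, 0.016, 0.008], [-0.01, -0.149, -0.989]] 437.6359318399418 -0.009983376383909915
```

View pics/top.png

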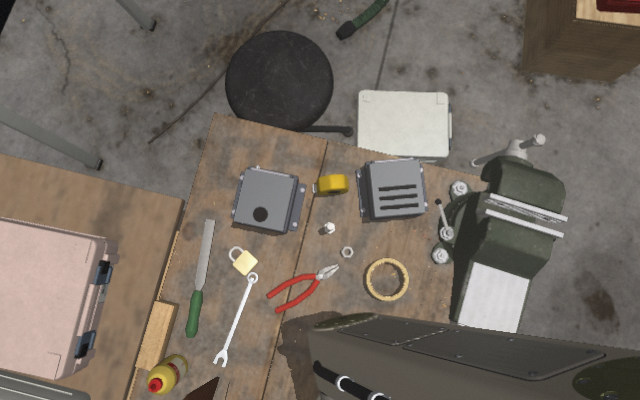

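View pics/scene.png

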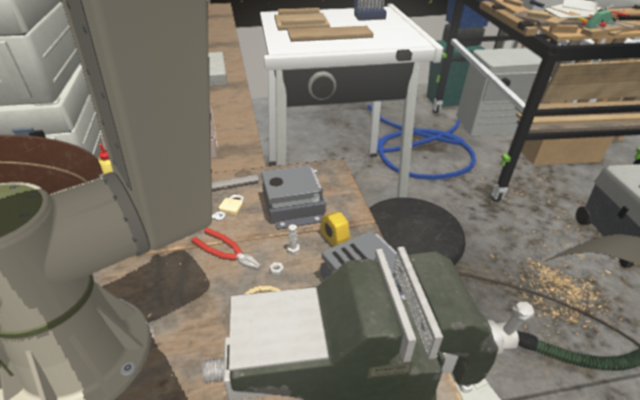

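The top view shows the fuse box (pad at about (260,214)) on the left and the battery box (bars) at about (397,190). The tape is at (331,184), the bolt at (329,228) and the padlock at (243,262). Next I measure the pad and the hatch orientation.

```bash
python3 - <<'E'
from h import *
t=np.load('top.npy',allow_pickle=True).item(); g=cv2.cvtColor(t['image'],cv2.COLOR_RGB2GRAY)
m=np.zeros_like(g); m[195:235,245:277]=(g[195:235,245:277]<45)
n,l,st,ce=cv2.connectedComponentsWithStats(m); i=1+np.argmax(st[1:,4]); print(st[i],ce[i])
P=plane(t,ce[i],78)[0]; print('pad',P,bydepth(t,ce[i:i+1]))
# hatch outline by height from depth
v,u=np.mgrid[155:250,220:320]; uv=np.c_[u.ravel(),v.ravel()]
B=bydepth(t,uv); k=(B[:,2]>66)&(B[:,2]<86)
hm=np.zeros_like(g); hm[uv[k,1],uv[k,0]]=1
n,l,st,ce=cv2.connectedComponentsWithStats(hm); i=l[214,260]; print(st[i])
hp=plane(t,uv[l[uv[:,1],uv[:,0]]==i],74)[:,:2]
r=cv2.minAreaRect(hp.astype(np.float32)); print(r)
bx=cv2.boxPoints(r); print(bx)
a=[np.degrees(np.arctan2(*(bx[(j+1)%4]-bx[j])[::-1])) for j in range(4)]; print(a)
x=np.array([np.cos(q:=np.radians(min(a,key=abs))),np.sin(q)]); print('yaw',q,'hatchC->pad along x,y', (P[:2]-r[0])@x,(P[:2]-r[0])@[-x[1],x[0]])
print('reset est', P[:2]+x*(6+62-26), 'origin from centre', np.array(r[0]))
# obstacles
for nm,p,z in [('tape',(331,184),67),('bolt',(329,228),68),('padlock',(243,262),17),('nut',(347,252),13),('batt',(397,190),74)]: print(nm,plane(t,p,z)[0].round())
E
```

```text
Traceback (most recent call last):
ValueError: attempt to get argmax of an empty sequence
```

```bash
cat > m.py <<'E'
from h import *
t=np.load('top.npy',allow_pickle=True).item(); g=cv2.cvtColor(t['image'],cv2.COLOR_RGB2GRAY)
th=(int(g[214,260])+int(g[200,260]))//2; print(g[214,260],g[200,260])
m=np.zeros_like(g); m[202:227,248:273]=(g[202:227,248:273]<th)
n,l,st,ce=cv2.connectedComponentsWithStats(m); i=l[214,260]; print(st[i],ce[i])
P=plane(t,ce[i],78)[0]; print('pad',P,bydepth(t,ce[i:i+1]))
v,u=np.mgrid[155:250,220:320]; uv=np.c_[u.ravel(),v.ravel()]
B=bydepth(t,uv); k=(B[:,2]>66)&(B[:,2]<86)
hm=np.zeros_like(g); hm[uv[k,1],uv[k,0]]=1
n,l,st,ce=cv2.connectedComponentsWithStats(hm); i=l[214,260]; print(st[i])
hp=plane(t,uv[l[uv[:,1],uv[:,0]]==i],74)[:,:2]
r=cv2.minAreaRect(hp.astype(np.float32)); print(r)
bx=cv2.boxPoints(r); print(bx)
a=[np.degrees(np.arctan2(*(bx[(j+1)%4]-bx[j])[::-1])) for j in range(4)]; print(a)
q=np.radians(min(a,key=abs)); x=np.array([np.cos(q),np.sin(q)]); print('yaw',q,'hatchC->pad along x,y', (P[:2]-r[0])@x,(P[:2]-r[0])@[-x[1],x[0]])
print('reset est', P[:2]+x*42)
for nm,p,z in [('tape',(331,184),67),('bolt',(329,228),68),('padlock',(243,262),17),('nut',(347,252),13),('batt',(397,190),74)]: print(nm,plane(t,p,z)[0].round())
E
python3 m.py
```

```text
49 131
[253 207  15  15 175] [259.95428571 213.93714286]
pad [443.23911342 208.33809825  78.        ] [[443.28129891 208.39383891  77.60187406]]
[ 234  165   61   66 2882]
((480.7896728515625, 199.31478881835938), (108.70075225830078, 127.32612609863281), 77.35134887695312)
[[406.77042 160.22385]
 [531.00653 132.34302]
 [554.80896 238.40573]
 [430.5728  266.28656]]
[np.float32(-12.648644), np.float32(77.35133), np.float32(167.35136), np.float32(-102.64864)]
yaw -0.2207605 hatchC->pad along x,y -38.61510185791461 0.5818135566356678
reset est [484.2198225  199.14128562]
tape [507.  58.  67.]
bolt [412.  64.  68.]
padlock [344. 254.  17.]
nut [362.  24.  13.]
batt [490. -82.  74.]
```

```bash
cat >> h.py <<'E'
def toward(P,head):
    """shift in tool axes and yaw to reach world P with tool x heading (deg)"""
    s=env.read_state(); R=np.array(s['orientation']); d=R.T@(np.array(P)-s['position'])
    h=np.degrees(np.arctan2(R[1,0],R[0,0])); y=-np.radians((head-h+180)%360-180)
    print('clk %.2f'%s['clock'],'pos',np.round(s['position'],1),'h %.1f'%h,'F',np.round(s['contact_force'],1),'j',np.round(s['joint_pos'],0),'grip %.2f'%s['grip_width'],'-> d',d.round(1),'yaw %.3f'%y)
E
python3 - <<'E'
from h import *
t=np.load('top.npy',allow_pickle=True).item()
v,u=np.mgrid[60:400:4,150:640:4]; uv=np.c_[u.ravel(),v.ravel()]; B=bydepth(t,uv)
k=(t['depth'][uv[:,1],uv[:,0]]>0); B=B[k]
for y0 in range(-500,400,100):
    print(y0,[int(B[s,2].max()) if (s:=(B[:,1]>=y0)&(B[:,1]<y0+100)&(B[:,0]>=x0)&(B[:,0]<x0+100)).any() else None for x0 in range(200,700,100)])
for f,h in [(1,56),(2,93),(3,130),(4,167.35)]:
    a=np.radians(-71.2+24.1*f); r=575-85*f/4
    print(r*np.cos(a),r*np.sin(a))
a=np.radians(-47.1); toward([554*np.cos(a),554*np.sin(a),300],56)
E
```

```text
-500 [None, None, None, None, None]
-400 [None, 240, 243, 195, None]
-300 [199, 240, 242, 231, None]
-200 [724, 229, 102, 77, None]
-100 [747, 29, 82, 78, 0]
0 [557, 16, 68, 68, 4]
100 [265, 13, 81, 80, 5]
200 [8, 20, 82, 80, 4]
300 [33, 17, 18, 4, 6]
376.9491811860007 -405.645630203511
490.1688344634245 -208.0643259205383
511.1557828221906 9.814692426841418
443.36525570834954 208.63185286688562
clk 0.10 pos [ 185.  -544.   255.5] h 18.8 F [0.5 0.6 0.2] j [-79.  18.   3.  75.  -0.  82.] grip 1.00 -> d [226.3 -69.  -44.3] yaw -0.650
```

{"op": "drive_tool", "data": {"series": [{"dz":-45,"hand":0},{"dz":-90,"hand":0},{"dx":20,"dz":-110,"yaw":-0.1,"hand":0},{"dx":60,"dy":-15,"dz":-110,"yaw":-0.2,"hand":0},{"dx":100,"dy":-30,"dz":-110,"yaw":-0.32,"hand":0}]}}

```text
invalid input
```

```bash
python3 - <<'E'
from h import *
toward([377,-405,360],56)
toward([490,-208,360],93)
E
```

```text
clk 0.10 pos [ 185.  -544.   255.5] h 18.8 F [0.5 0.6 0.2] j [-79.  18.   3.  75.  -0.  82.] grip 1.00 -> d [ 226.5  -69.9 -104.3] yaw -0.650
clk 0.10 pos [ 185.  -544.   255.5] h 18.8 F [0.5 0.6 0.2] j [-79.  18.   3.  75.  -0.  82.] grip 1.00 -> d [ 396.9 -220.1 -104.1] yaw -1.295
```

All keys are probably required in every row.

{"op": "drive_tool", "data": {"series": [{"dx":0,"dy":0,"dz":-45,"yaw":0,"hand":0},{"dx":0,"dy":0,"dz":-90,"yaw":0,"hand":0},{"dx":20,"dy":0,"dz":-110,"yaw":-0.1,"hand":0},{"dx":60,"dy":-15,"dz":-110,"yaw":-0.2,"hand":0},{"dx":100,"dy":-30,"dz":-110,"yaw":-0.32,"hand":0}]}}

```text
clock: 0.6
position: [270.6, -483.9, 366.6]
orientation: [[0.796, 0.605, 0.0], [0.605, -0.796, -0.001], [-0.0, 0.001, -1.0]]
contact_force: [0.5, -0.5, 0.4]
grip_width: 0.143
finger_force: 0.0
```

```bash
python3 - <<'E'
from h import *
toward([377,-405,360],56)
toward([450,-300,360],75)
E
```

```text
clk 0.60 pos [ 270.6 -483.9  366.6] h 37.2 F [ 0.5 -0.5  0.4] j [-69.  15.  15.  89.   0.  74.] grip 0.14 -> d [132.5   1.6   6.6] yaw -0.327
clk 0.60 pos [ 270.6 -483.9  366.6] h 37.2 F [ 0.5 -0.5  0.4] j [-69.  15.  15.  89.   0.  74.] grip 0.14 -> d [254.1 -37.8   6.5] yaw -0.659
```

{"op": "drive_tool", "data": {"series": [{"dx":45,"dy":0,"dz":0,"yaw":-0.13,"hand":0},{"dx":90,"dy":-2,"dz":0,"yaw":-0.26,"hand":0},{"dx":135,"dy":-6,"dz":0,"yaw":-0.39,"hand":0},{"dx":180,"dy":-16,"dz":0,"yaw":-0.52,"hand":0},{"dx":225,"dy":-30,"dz":0,"yaw":-0.65,"hand":0}]}}

```text
clock: 1.1
position: [432.6, -322.7, 365.6]
orientation: [[0.265, 0.964, -0.001], [0.964, -0.265, 0.001], [0.0, -0.001, -1.0]]
contact_force: [0.8, -0.6, -0.1]
grip_width: -0.003
finger_force: 0.0
```

```bash
python3 - <<'E'
from h import *
toward([490,-208,360],93)
toward([515,-100,360],111)
E
```

```text
clk 1.10 pos [ 432.6 -322.7  365.6] h 74.7 F [ 0.8 -0.6 -0.1] j [-45.  14.  12.  88.  -0.  60.] grip -0.00 -> d [125.9  25.    5.6] yaw -0.320
clk 1.10 pos [ 432.6 -322.7  365.6] h 74.7 F [ 0.8 -0.6 -0.1] j [-45.  14.  12.  88.  -0.  60.] grip -0.00 -> d [236.6  20.5   5.6] yaw -0.634
```

{"op": "drive_tool", "data": {"series": [{"dx":45,"dy":5,"dz":0,"yaw":-0.13,"hand":0},{"dx":90,"dy":12,"dz":0,"yaw":-0.26,"hand":0},{"dx":135,"dy":18,"dz":0,"yaw":-0.39,"hand":0},{"dx":185,"dy":18,"dz":0,"yaw":-0.52,"hand":0},{"dx":230,"dy":15,"dz":0,"yaw":-0.65,"hand":0}]}}

```text
clock: 1.6
position: [508.3, -104.5, 365.7]
orientation: [[-0.373, 0.928, -0.001], [0.928, 0.373, 0.0], [0.001, -0.001, -1.0]]
contact_force: [-0.5, 0.2, 0.9]
grip_width: 0.007
finger_force: 0.0
```

```bash
python3 - <<'E'
from h import *
toward([510,100,320],145)
toward([443,208,250],167.35)
E
```

```text
clk 1.60 pos [ 508.3 -104.5  365.7] h 111.9 F [-0.5  0.2  0.9] j [-20.  11.   9.  88.   0.  48.] grip 0.01 -> d [189.1  78.   45.8] yaw -0.577
clk 1.60 pos [ 508.3 -104.5  365.7] h 111.9 F [-0.5  0.2  0.9] j [-20.  11.   9.  88.   0.  48.] grip 0.01 -> d [314.2  56.2 115.9] yaw -0.967
```

{"op": "drive_tool", "data": {"series": [{"dx":45,"dy":15,"dz":5,"yaw":-0.12,"hand":0},{"dx":90,"dy":30,"dz":15,"yaw":-0.24,"hand":0},{"dx":135,"dy":45,"dz":25,"yaw":-0.36,"hand":0},{"dx":180,"dy":55,"dz":35,"yaw":-0.49,"hand":0},{"dx":220,"dy":60,"dz":50,"yaw":-0.62,"hand":0}]}}

```text
clock: 2.1
position: [482.4, 122.2, 315.9]
orientation: [[-0.843, 0.538, 0.001], [0.538, 0.843, 0.0], [-0.0, 0.0, -1.0]]
contact_force: [0.0, 0.6, -0.4]
grip_width: 0.002
finger_force: 0.0
```

```bash
python3 - <<'E'
from h import *
toward([443,208,200],167.35)
E
```

```text
clk 2.10 pos [482.4 122.2 315.9] h 147.5 F [ 0.   0.6 -0.4] j [ 5.  9. -1. 80.  0. 37.] grip 0.00 -> d [ 79.4  51.1 115.9] yaw -0.347
```

{"op": "drive_tool", "data": {"series": [{"dx":28,"dy":18,"dz":20,"yaw":-0.12,"hand":0},{"dx":55,"dy":35,"dz":45,"yaw":-0.24,"hand":0},{"dx":79,"dy":51,"dz":75,"yaw":-0.35,"hand":0},{"dx":79,"dy":51,"dz":100,"yaw":-0.35,"hand":0},{"dx":79,"dy":51,"dz":116,"yaw":-0.35,"hand":0}]}}

```text
clock: 2.6
position: [442.1, 206.3, 197.9]
orientation: [[-0.976, 0.219, -0.003], [0.22, 0.976, -0.001], [0.003, -0.002, -1.0]]
contact_force: [-0.3, -0.7, -0.3]
grip_width: -0.003
finger_force: 0.0
```

```bash
python3 - <<'E'
from h import *
toward([443.2,208.3,110],167.35)
w=env.get_image('wrist'); save(w,'w1.png')
s=env.read_state(); R=np.array(s['orientation']); T=np.array(w['T_tool_cam'])
w['orientation']=R@T[:3,:3]; w['origin']=R@T[:3,3]+s['position']
np.save('w1.npy',w,allow_pickle=True); print(w['origin'])
E
```

```text
clk 2.60 pos [442.1 206.3 197.9] h 167.3 F [-0.3 -0.7 -0.3] j [ 16.  10. -16.  64.  -0.  28.] grip -0.00 -> d [-0.8  2.3 87.9] yaw -0.001
[361.90227364 224.73076487 313.85117065]
```

View pics/w1.png

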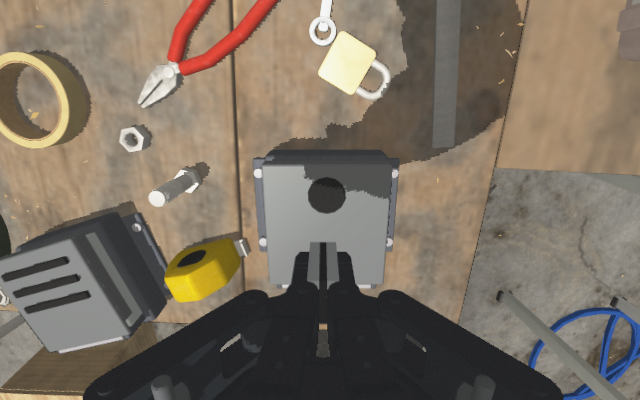

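The wrist view shows the pad at about (327,195), with the closed fingers at (322,260). I cross-check the pad position with this view.

```bash
python3 - <<'E'
from h import *
w=np.load('w1.npy',allow_pickle=True).item(); g=cv2.cvtColor(w['image'],cv2.COLOR_RGB2GRAY)
m=np.zeros_like(g); m[172:218,303:351]=g[172:218,303:351]<50
n,l,st,ce=cv2.connectedComponentsWithStats(m); i=l[195,327]; print(st[i],ce[i],plane(w,ce[i],78))
toward([443,208.3,120],167.35)
E
```

```text
[     0      0    640    400 255775] [319.49113479 199.51421366] [[442.3529893  202.97528521  78.        ]]
clk 2.65 pos [441.4 205.7 196. ] h 167.3 F [-1.5  0.2 -1.7] j [ 16.  10. -16.  64.  -0.  28.] grip -0.00 -> d [-1.4  3.2 75.9] yaw -0.001
```

```bash
python3 - <<'E'
from h import *
w=np.load('w1.npy',allow_pickle=True).item(); g=cv2.cvtColor(w['image'],cv2.COLOR_RGB2GRAY)
print(g[195,310:346:3],g[176:216:3,327])
m=np.zeros_like(g); m[172:218,303:351]=g[172:218,303:351]<g[195,327]+22
n,l,st,ce=cv2.connectedComponentsWithStats(m); i=l[195,327]; print(st[i],ce[i],plane(w,ce[i],78))
E
```

```text
[54 54 53 53 53 53 54 52 52 51 53 56] [ 76  35  35  37  54  52  53  53  54  53  53  55  57 152]
[ 308  177   38   36 1053] [326.47958215 194.39031339] [[439.28214011 209.55110233  78.        ]]
```

{"op": "drive_tool", "data": {"series": [{"dx":-1,"dy":2,"dz":20,"yaw":0,"hand":0},{"dx":-1,"dy":2,"dz":40,"yaw":0,"hand":0},{"dx":-1,"dy":2,"dz":60,"yaw":0,"hand":0},{"dx":-1,"dy":2,"dz":75,"yaw":0,"hand":0},{"dx":-1,"dy":2,"dz":75,"yaw":0,"hand":0}]}}

```text
clock: 3.15
position: [444.0, 206.8, 123.6]
orientation: [[-0.975, 0.222, -0.004], [0.222, 0.975, -0.001], [0.004, -0.002, -1.0]]
contact_force: [0.1, -0.3, 0.1]
grip_width: 0.005
finger_force: 0.0
```

```bash
python3 - <<'E'
from h import *
toward([443,208.3,103],167.35)
E
```

```text
clk 3.15 pos [444.  206.8 123.6] h 167.2 F [ 0.1 -0.3  0.1] j [ 16.  14. -23.  54.  -0.  28.] grip 0.00 -> d [ 1.3  1.3 20.6] yaw -0.003
```

{"op": "drive_tool", "data": {"series": [{"dx":1,"dy":1,"dz":10,"yaw":0,"hand":0},{"dx":1,"dy":1,"dz":17,"yaw":0,"hand":0},{"dx":1,"dy":1,"dz":19,"yaw":0,"hand":0},{"dx":1,"dy":1,"dz":21,"yaw":0,"hand":0},{"dx":1,"dy":1,"dz":23,"yaw":0,"hand":0}]}}

```text
clock: 3.65
position: [444.9, 208.6, 102.5]
orientation: [[-0.975, 0.222, 0.001], [0.222, 0.975, 0.0], [-0.0, 0.0, -1.0]]
contact_force: [-0.4, -0.2, 1.2]
grip_width: -0.002
finger_force: 0.7
```

{"op": "drive_tool", "data": {"series": [{"dx":0,"dy":0,"dz":1,"yaw":0,"hand":0},{"dx":0,"dy":0,"dz":2,"yaw":0,"hand":0},{"dx":0,"dy":0,"dz":2.5,"yaw":0,"hand":0},{"dx":0,"dy":0,"dz":3,"yaw":0,"hand":0},{"dx":0,"dy":0,"dz":3,"yaw":0,"hand":0}]}}

```text
clock: 4.15
position: [444.7, 208.7, 99.3]
orientation: [[-0.975, 0.222, 0.0], [0.222, 0.975, 0.0], [-0.0, 0.0, -1.0]]
contact_force: [-0.5, 0.0, 3.2]
grip_width: -0.004
finger_force: 0.9
```

```bash
python3 - <<'E'
from h import *
toward([443,208.3,103],167.35)
t=env.get_image('top'); save(t,'top2.png')
toward([443,208.3,103],167.35)
E
```

```text
clk 4.15 pos [444.7 208.7  99.3] h 167.2 F [-0.5  0.   3.2] j [ 16.  15. -25.  50.   0.  29.] grip -0.00 -> d [ 1.6 -0.8 -3.7] yaw -0.003
clk 4.20 pos [444.7 208.7  99.3] h 167.2 F [-0.2  0.9  1.7] j [ 16.  15. -25.  50.   0.  29.] grip -0.00 -> d [ 1.6 -0.7 -3.7] yaw -0.003
```

{"op": "drive_tool", "data": {"series": [{"dx":0,"dy":0,"dz":1,"yaw":0,"hand":0},{"dx":0,"dy":0,"dz":1,"yaw":0,"hand":0},{"dx":0,"dy":0,"dz":-40,"yaw":0,"hand":0},{"dx":0,"dy":0,"dz":-90,"yaw":0,"hand":0},{"dx":0,"dy":0,"dz":-140,"yaw":0,"hand":0}]}}

```text
clock: 4.7
position: [444.2, 208.2, 240.3]
orientation: [[-0.975, 0.222, -0.001], [0.222, 0.975, -0.001], [0.001, -0.001, -1.0]]
contact_force: [2.0, -0.2, -0.1]
grip_width: 0.002
finger_force: 0.0
```

{"op": "drive_tool", "data": {"series": [{"dx":0,"dy":0,"dz":-40,"yaw":0,"hand":0},{"dx":0,"dy":0,"dz":-40,"yaw":0,"hand":0},{"dx":0,"dy":0,"dz":-40,"yaw":0,"hand":0},{"dx":0,"dy":0,"dz":-40,"yaw":0,"hand":0},{"dx":0,"dy":0,"dz":-40,"yaw":0,"hand":0}]}}

```text
clock: 5.2
position: [443.9, 208.3, 277.5]
orientation: [[-0.975, 0.222, -0.003], [0.222, 0.975, -0.001], [0.003, -0.002, -1.0]]
contact_force: [-0.0, 0.6, -0.6]
grip_width: -0.003
finger_force: 0.0
```

{"op": "drive_tool", "data": {"series": [{"dx":0,"dy":0,"dz":0,"yaw":0,"hand":0},{"dx":0,"dy":0,"dz":0,"yaw":0,"hand":0},{"dx":0,"dy":0,"dz":0,"yaw":0,"hand":0},{"dx":0,"dy":0,"dz":0,"yaw":0,"hand":0},{"dx":0,"dy":0,"dz":0,"yaw":0,"hand":0}]}}

```text
clock: 5.7
position: [444.7, 208.6, 279.2]
orientation: [[-0.975, 0.222, -0.0], [0.222, 0.975, -0.0], [-0.0, -0.0, -1.0]]
contact_force: [0.2, 0.4, 0.1]
grip_width: 0.003
finger_force: 0.0
```

{"op": "drive_tool", "data": {"series": [{"dx":0,"dy":0,"dz":0,"yaw":0,"hand":0},{"dx":0,"dy":0,"dz":0,"yaw":0,"hand":0},{"dx":0,"dy":0,"dz":0,"yaw":0,"hand":0},{"dx":0,"dy":0,"dz":0,"yaw":0,"hand":0},{"dx":0,"dy":0,"dz":0,"yaw":0,"hand":0}]}}

```text
clock: 6.2
position: [444.7, 208.6, 279.3]
orientation: [[-0.975, 0.222, 0.0], [0.222, 0.975, -0.0], [-0.0, -0.0, -1.0]]
contact_force: [0.4, -0.1, -0.3]
grip_width: -0.002
finger_force: 0.0
```

{"op": "drive_tool", "data": {"series": [{"dx":0,"dy":0,"dz":0,"yaw":0,"hand":0},{"dx":0,"dy":0,"dz":0,"yaw":0,"hand":0},{"dx":0,"dy":0,"dz":0,"yaw":0,"hand":0},{"dx":0,"dy":0,"dz":0,"yaw":0,"hand":0},{"dx":0,"dy":0,"dz":0,"yaw":0,"hand":0}]}}

```text
clock: 6.7
position: [444.7, 208.6, 279.3]
orientation: [[-0.975, 0.222, 0.0], [0.222, 0.975, -0.0], [-0.0, -0.0, -1.0]]
contact_force: [0.4, 0.9, -0.7]
grip_width: -0.001
finger_force: 0.0
```

```bash
python3 - <<'E'
from h import *
toward([443,208.3,300],167.35)
s=env.read_state(); w=env.get_image('wrist'); save(w,'w2.png')
R=np.array(s['orientation']); T=np.array(w['T_tool_cam'])
w['orientation']=R@T[:3,:3]; w['origin']=R@T[:3,3]+s['position']; np.save('w2.npy',w,allow_pickle=True)
E
```

```text
clk 6.70 pos [444.7 208.6 279.3] h 167.2 F [ 0.4  0.9 -0.7] j [16.  8. -7. 75. -0. 29.] grip -0.00 -> d [  1.6  -0.7 -20.7] yaw -0.003
```

View pics/w2.png

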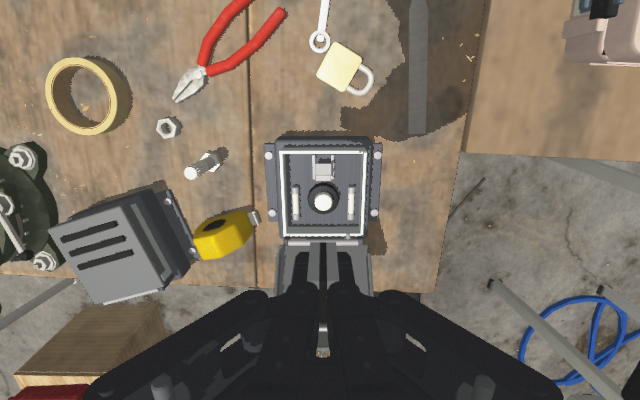

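The hatch is open. The white reset button is at about (323,202), the hook at (323,166) in front of it, and the hatch leans back at (323,270). I measure the button and let the one-second hold pass.

```bash
python3 - <<'E'
from h import *
w=np.load('w2.npy',allow_pickle=True).item(); g=cv2.cvtColor(w['image'],cv2.COLOR_RGB2GRAY)
m=np.zeros_like(g); m[185:220,305:342]=g[185:220,305:342]>170
n,l,st,ce=cv2.connectedComponentsWithStats(m); i=l[202,323]; print(st[i],ce[i],plane(w,ce[i],62))
t=env.get_image('top'); np.save('top3.npy',t,allow_pickle=True); save(t,'top3.png')
toward([484.5,199.3,140],167.35)
E
```

```text
[314 194  18  17 231] [322.67532468 202.03896104] [[484.82120449 199.98844013  62.        ]]
clk 6.80 pos [444.7 208.6 279.3] h 167.2 F [-1.  -0.4  0.6] j [16.  8. -7. 75. -0. 29.] grip 0.00 -> d [-40.8  -0.2 139.3] yaw -0.003
```

{"op": "drive_tool", "data": {"series": [{"dx":0,"dy":0,"dz":0,"yaw":0,"hand":0},{"dx":0,"dy":0,"dz":0,"yaw":0,"hand":0},{"dx":0,"dy":0,"dz":0,"yaw":0,"hand":0},{"dx":0,"dy":0,"dz":0,"yaw":0,"hand":0},{"dx":0,"dy":0,"dz":0,"yaw":0,"hand":0}]}}

```text
clock: 7.3
position: [444.8, 208.6, 279.3]
orientation: [[-0.975, 0.222, 0.0], [0.222, 0.975, -0.0], [-0.0, -0.0, -1.0]]
contact_force: [-0.5, -0.1, -0.1]
grip_width: 0.001
finger_force: 0.0
```

{"op": "drive_tool", "data": {"series": [{"dx":0,"dy":0,"dz":0,"yaw":0,"hand":0},{"dx":0,"dy":0,"dz":0,"yaw":0,"hand":0},{"dx":0,"dy":0,"dz":0,"yaw":0,"hand":0},{"dx":0,"dy":0,"dz":0,"yaw":0,"hand":0},{"dx":0,"dy":0,"dz":0,"yaw":0,"hand":0}]}}

```text
clock: 7.8
position: [444.7, 208.6, 279.2]
orientation: [[-0.975, 0.222, -0.0], [0.222, 0.975, -0.0], [-0.0, -0.0, -1.0]]
contact_force: [0.4, 0.6, 0.1]
grip_width: -0.002
finger_force: 0.0
```

{"op": "drive_tool", "data": {"series": [{"dx":0,"dy":0,"dz":0,"yaw":0,"hand":0},{"dx":0,"dy":0,"dz":0,"yaw":0,"hand":0},{"dx":0,"dy":0,"dz":0,"yaw":0,"hand":0},{"dx":0,"dy":0,"dz":0,"yaw":0,"hand":0},{"dx":0,"dy":0,"dz":0,"yaw":0,"hand":0}]}}

```text
clock: 8.3
position: [444.7, 208.6, 279.3]
orientation: [[-0.975, 0.222, 0.0], [0.222, 0.975, -0.0], [-0.0, -0.0, -1.0]]
contact_force: [-0.2, 0.3, -0.3]
grip_width: 0.003
finger_force: 0.0
```

{"op": "drive_tool", "data": {"series": [{"dx":-41,"dy":0,"dz":30,"yaw":0,"hand":0},{"dx":-41,"dy":0,"dz":75,"yaw":0,"hand":0},{"dx":-41,"dy":0,"dz":120,"yaw":0,"hand":0},{"dx":-41,"dy":0,"dz":155,"yaw":0,"hand":0},{"dx":-41,"dy":0,"dz":175,"yaw":0,"hand":0}]}}

```text
clock: 8.8
position: [482.8, 198.9, 101.0]
orientation: [[-0.975, 0.222, -0.004], [0.222, 0.975, -0.001], [0.004, -0.002, -1.0]]
contact_force: [0.1, -1.2, 0.1]
grip_width: -0.005
finger_force: 0.0
```

```bash
python3 - <<'E'
from h import *
toward([484.6,199.6,87],167.35)
E
```

```text
clk 8.80 pos [482.8 198.9 101. ] h 167.2 F [ 0.1 -1.2  0.1] j [ 14.  18. -20.  52.  -0.  26.] grip -0.01 -> d [-1.7  1.2 14. ] yaw -0.003
```

{"op": "drive_tool", "data": {"series": [{"dx":0,"dy":0,"dz":8,"yaw":0,"hand":0},{"dx":0,"dy":0,"dz":14,"yaw":0,"hand":0},{"dx":0,"dy":0,"dz":18,"yaw":0,"hand":0},{"dx":0,"dy":0,"dz":20,"yaw":0,"hand":0},{"dx":0,"dy":0,"dz":20,"yaw":0,"hand":0}]}}

```text
clock: 9.3
position: [485.5, 199.7, 85.2]
orientation: [[-0.975, 0.222, 0.002], [0.222, 0.975, 0.0], [-0.002, 0.001, -1.0]]
contact_force: [0.4, 0.4, 3.6]
grip_width: 0.001
finger_force: 0.9
```

Contact is on the button, so I press on in small steps.

{"op": "drive_tool", "data": {"series": [{"dx":0,"dy":0,"dz":1,"yaw":0,"hand":0},{"dx":0,"dy":0,"dz":2,"yaw":0,"hand":0},{"dx":0,"dy":0,"dz":3,"yaw":0,"hand":0},{"dx":0,"dy":0,"dz":4,"yaw":0,"hand":0},{"dx":0,"dy":0,"dz":4,"yaw":0,"hand":0}]}}

```text
clock: 9.8
position: [485.5, 199.7, 81.0]
orientation: [[-0.975, 0.222, 0.002], [0.222, 0.975, 0.0], [-0.002, 0.001, -1.0]]
contact_force: [0.5, -0.1, 6.4]
grip_width: -0.003
finger_force: 3.1
```

{"op": "drive_tool", "data": {"series": [{"dx":0,"dy":0,"dz":0.5,"yaw":0,"hand":0},{"dx":0,"dy":0,"dz":1,"yaw":0,"hand":0},{"dx":0,"dy":0,"dz":1,"yaw":0,"hand":0},{"dx":0,"dy":0,"dz":1,"yaw":0,"hand":0},{"dx":0,"dy":0,"dz":1,"yaw":0,"hand":0}]}}

```text
clock: 10.3
position: [485.5, 199.7, 80.9]
orientation: [[-0.975, 0.222, 0.002], [0.222, 0.975, 0.0], [-0.002, 0.001, -1.0]]
contact_force: [-1.9, 0.1, 12.6]
grip_width: 0.004
finger_force: 6.6
```

The stop is met: position holds and the force rises. I lift straight up.

{"op": "drive_tool", "data": {"series": [{"dx":0,"dy":0,"dz":-20,"yaw":0,"hand":0},{"dx":0,"dy":0,"dz":-60,"yaw":0,"hand":0},{"dx":0,"dy":0,"dz":-105,"yaw":0,"hand":0},{"dx":0,"dy":0,"dz":-150,"yaw":0,"hand":0},{"dx":20,"dy":0,"dz":-195,"yaw":0,"hand":0}]}}

```text
clock: 10.8
position: [466.1, 203.5, 275.3]
orientation: [[-0.975, 0.223, 0.0], [0.223, 0.975, -0.0], [-0.0, -0.0, -1.0]]
contact_force: [0.1, 0.5, -1.0]
grip_width: 0.001
finger_force: 0.0
```

{"op": "drive_tool", "data": {"series": [{"dx":20,"dy":0,"dz":0,"yaw":0,"hand":0},{"dx":20,"dy":0,"dz":0,"yaw":0,"hand":0},{"dx":20,"dy":0,"dz":0,"yaw":0,"hand":0},{"dx":20,"dy":0,"dz":0,"yaw":0,"hand":0},{"dx":20,"dy":0,"dz":0,"yaw":0,"hand":0}]}}

```text
clock: 11.3
position: [445.8, 208.1, 273.0]
orientation: [[-0.975, 0.222, -0.002], [0.222, 0.975, -0.001], [0.002, -0.001, -1.0]]
contact_force: [-0.2, -0.9, 0.2]
grip_width: 0.001
finger_force: 0.0
```

```bash
python3 - <<'E'
from h import *
toward([443,208.3,280],167.35)
w=env.get_image('wrist'); save(w,'w3.png')
E
```

```text
clk 11.30 pos [445.8 208.1 273. ] h 167.1 F [-0.2 -0.9  0.2] j [16.  9. -7. 74. -0. 29.] grip 0.00 -> d [ 2.8 -0.4 -7. ] yaw -0.004
```

View pics/w3.png

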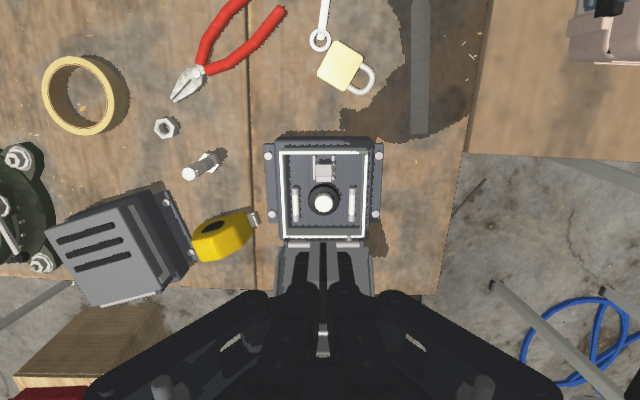

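The hatch is still open (around (323,270)), the button is up at (323,202), and the loose things and the battery box look unmoved. I hand in.

```bash
python3 -c "
from station import env
print(env.hand_in())"
```

```text
the job is handed in; nothing more can be done
None
```

The job is handed in, though hand-in returned no verdict: one pad press opened the fuse hatch and it stayed open, the reset button was pressed to its stop and came back up, and in the last picture the battery box and loose things look unmoved.

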